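# Weigh two mallet heads and fit the heavier one to its handle

### The arm

A 7-joint arm with a two-finger parallel gripper is mounted at the origin on the work surface. World frame = base frame: x ahead of the robot, y to its left, z up, the work surface at z = 0. Lengths are in m, angles in rad, forces in N, time in s.
With the tool pointing down it reaches from about 0.4 to 0.925 m from the base axis. Payload 5.6 kg.
Tool frame: the origin (TCP) lies at the very end of the fingers, on their centre line; the grasp point (between the pads) lies 19 mm behind it; z points along the fingers, y is the line along which they close (so a half turn about z gives the same grasp; the last joint's range is limited). The gripper opens to 85 mm and grips with 20 to 120 N. Pads are 22 mm wide; open, the fingers measure 114 mm over their backs; the gripper's body (76 mm by 85 mm) begins 54 mm behind the grasp point. The pads swing forward as they close: fully open they stand 13 mm farther back than shut.
Start: joints at [1.212, 0.468, -0.012, 1.603, 0.006, 1.071, -0.056], TCP at [0.202, -0.618, 0.231] pointing down, gripper open.
Joint ranges: [-2.53, 2.53], [-0.31, 2.02], [-1.57, 1.55], [0.28, 2.44], [-1.29, 4.43], [0.15, 1.84], [-2.92, 2.92]. Speed limits (rad/s): [2.57, 2.57, 3.14, 3.14, 3.14, 3.14, 3.14].

### API

Orientations are given as a 3x3 rotation matrix whose columns are the frame's x, y, z axes.
In Python, from workcell import monitor, optics, bot gives the robot as it stands.
- The arm moves only by the tool drive_tool, never from a script. Its argument "rows" is a list of rows, each an object of numbers: "dx", "dy", "dz": the shift along the tool's x, y, z as a fraction of full scale; "ax", "ay", "az": the turn, a rotation vector about the tool's x, y, z as a fraction of full scale. In form: [{"dx": .., "dy": .., "dz": .., "ax": .., "ay": .., "az": ..}, ...]. A call has 1 to 12 rows; each row shifts and turns the commanded pose from where the row before left it, along the tool's axes as they then stand; what a row does not reach is not made up. Full scale, the value 1, is 150 mm for a shift and 120 degrees for a turn. A row lasts 1/12 s, in which the tool goes at most 41.7 mm and 7.16 degrees, less where a joint would pass 70% of its speed; a pose out of reach is approached as far as the arm can. A call with a number of a shift or a turn outside -1 to 1 is refused whole. A call with a gripper value outside its range is refused whole. "grip" is the opening, from 0 (shut) to 1 (fully open), set as the call begins (left out, the last holds). The fingers move at their own pace and stop on an object; "newtons" is the grip in N (left out, the last holds). Time passes only in rows, so rows that do not move let the fingers close. It gives the time, the measured TCP pose, the force, the opening and the grip force at its end, in the units of the state.
- monitor.get_obs(): the state, without advancing time (a new reading comes with each control period).
- optics.grab_frame(name): name is "side" or "top"; returns a dict with "frame" (384x512x3 uint8, red, green, blue), "z_map" (384x512 float32, m along the optical axis (not along the pixel's ray), 0 where there is no reading), "fx", "fy", "cx", "cy" (pixels), "R" (3x3) and "t" (3): a world point X has camera coordinates R X + t. Camera axes: x right, y down, z forward; pixel columns grow to the right and rows downward; lengths in m; the calibration is good to about 2 mm. A picture is of the moment at which its call begins.
- bot.hand_in(): hands the job in; it is judged then, once.
The state is a dict: "clock": time; "q": joint angles; "qd": joint speeds; "joint_torque": joint torques, N m; "tool_pos": TCP position; "tool_rot": TCP orientation; "ft_force": force on the tool from outside, world axes, zero at the start; "wrist_torque": the same for the moment, N m; "width": opening from 0.0 (shut) to 1.0 (fully open); "gripper_force": force on a finger pad.
Only numpy, scipy, OpenCV 4.12 (cv2) and the standard library are available. Lean on these libraries where they do the work, as an engineer would, in place of code of your own. Each camera call takes 0.05 s, during which the arm holds its last target. There are 200 camera calls.

### The job

Stand the two dark wooden mallet heads on opposite pans of the green balance, let go and let it settle to see which is heavier. Then fit the heavier head on the mallet handle held in the blue vise: feel for the tenon and press the head gently, upright, until it is fully home on the handle's shoulder, and leave the lighter head standing on its pan. Do not press hard on the balance or force the tenon, and leave the other things on the bench where they are.

Things in the scene. Friction and masses are not known exactly. Their poses are not given: they have to be found in the camera images.
- head_a: one of two look-alike mallet heads: upright dark wood cylinder, 56 mm in diameter, 70 mm high, bored right through along its axis: 25 mm wide in the lowest 24 mm, 33 mm above (the end that stays up). Grasp it anywhere round its outside. Origin: centre of its underside, z up its axis. Weighs 80 to 180 g; which head is the heavier changes from run to run
- head_b: the other mallet head, the same in size and looks
- scale: green two-pan balance, fixed; origin under the centre of its 130 x 300 mm base, beam along its y. Pans stay level and rise or sink at most 12 mm from 118 mm above the bench; empty, it may stand tilted. They sit on rubber bushes (0.4 mm per N). The heavier side sinks, slower the less they differ: 3 g tips it fully in about 4 s. Delicate: press on it with no more than 15 N
- left_pan (a point): centre of the top of the balance's pan at +120 mm along the balance's own y: a flat bright steel disc of 112 mm diameter; moves with the pan
- right_pan (a point): centre of the top of the same kind of pan at -120 mm along the balance's own y
- vise_mid (a point): middle of the jaw opening, level with the jaw tops, 55 mm above the bench; y along the jaws. The handle is clamped upright between the jaws: its axis is at x = 0 here, but along y it stands anywhere within 25 mm of this point and must be found by touch or by eye; it is held firmly, in leather slips that give 1 mm downward per 12 N
- vise: blue vise, fixed, with the light wood mallet handle it holds; origin on the bench under the jaw opening. Jaws 100 mm wide along y, 30 mm apart along x, 55 mm high; it reaches 160 mm to -x (screw and bar, below 50 mm) and 90 mm to +x
- home (a point): 75 mm above vise_mid, same axes: level of the felt washer on the handle's 38 mm shoulder, where a head's underside rests when home. From it a round 23 mm tenon rises 73 mm, top edge chamfered by 1.5 mm. It is split and springy: going down, a head's narrow bore meets its bulge about 50 mm above home, needs a steady push of 4 to 10 N, is free again for the last 20 mm. Over 40 N splits it
- wax_tin: bystander, not to be moved: round flat tin, 80 mm across, 32 mm high, red with a brass-coloured lid; origin at the centre of its underside
- glue: bystander, not to be moved: yellow glue bottle with an orange cap, 56 mm across, 170 mm high; origin at the centre of its underside
- sanding_block: bystander, not to be moved: cork sanding block, 112 x 62 x 28 mm, long side along its own x; origin at the centre of its underside
- square: bystander, not to be moved: try square lying flat: wooden stock 100 mm along its own y, steel blade reaching 160 mm along its own x from the stock; origin under the stock's centre
- chisel: bystander, not to be moved: chisel lying flat along its own x, 250 mm long, orange handle to -x, origin at the handle's front end
- tape: bystander, not to be moved: yellow tape measure, 66 x 36 x 62 mm high; origin at the centre of its underside
- screws: bystander, not to be moved: clear jar of 68 mm diameter, 85 mm high, steel lid; origin at the centre of its underside
Things that resemble listed ones, but are neither listed nor needed, are in the scene too. Leave any orange or purple look-alike of the head_a alone.

How it is judged:
By the outcome, as a careful person would: the job done as asked, in the order asked, and still so for the second after the job is handed in, with the robot touching nothing.
It also fails if it takes over 72 s, if anything falls off the work surface, if the arm or the gripper's body presses on something with over 40 N, if the wrist force passes 120 N, or if a joint passes its speed limit or range.

## Working session

There is one attempt and no reset: what is moved stays moved. The work goes in short steps, Python scripts to look and compute and a tool call to move; the robot and the scene stay as the last step left them, time stands still between calls to the robot, and variables do not carry over. Pictures are saved under pics/ and viewed, at most 10 in all, crops included, and the job is handed in when it is done.

Besides the shell and the picture viewer there is one more tool, called after "Emit:" as name([rows], argument=value, ...), one row to a line, values as JSON. drive_tool: Moves the arm, as the interface text tells. Its arguments: {"type":"object","properties":{"rows":{"type":"array","items":{"type":"object","properties":{"dx":{"type":"number","minimum":-1,"maximum":1},"dy":{"type":"number","minimum":-1,"maximum":1},"dz":{"type":"number","minimum":-1,"maximum":1},"ax":{"type":"number","minimum":-1,"maximum":1},"ay":{"type":"number","minimum":-1,"maximum":1},"az":{"type":"number","minimum":-1,"maximum":1}}}},"grip":{"type":"number"},"newtons":{"type":"number"}},"required":["rows"]}

```bash
mkdir -p pics; cat > h.py <<'E'
import numpy as np, cv2, sys
from workcell import monitor, optics, bot
def grab(n, save=None):
    f=optics.grab_frame(n); f={k:(np.array(v) if not np.isscalar(v) else v) for k,v in f.items()}
    if save: cv2.imwrite('pics/'+save, f['frame'][:,:,::-1])
    return f
def cloud(f):
    z=f['z_map']; v,u=np.indices(z.shape)
    P=np.stack([(u-f['cx'])/f['fx']*z,(v-f['cy'])/f['fy']*z,z],-1)
    return (P-f['t'])@f['R']   # R^T (P-t)
def ray(f,u,v,h):
    d=f['R'].T@np.array([(u-f['cx'])/f['fx'],(v-f['cy'])/f['fy'],1]); c=-f['R'].T@f['t']
    return c+d*(h-c[2])/d[2]
def st():
    o=monitor.get_obs(); print({k:np.round(o[k],4).tolist() for k in ('clock','tool_pos','tool_rot','ft_force','width','gripper_force')})
E
python3 - <<'E'
from h import *
ims=[]
for n in('top','side'):
    f=grab(n,n+'0.png'); np.savez(n+'0.npz',**f); print(n,f['R'].round(3).tolist(),f['t'].round(3),f['fx'],f['cx'],f['cy'], (-f['R'].T@f['t']).round(3))
    ims.append(f['frame'])
st()
E
```

```text
top [[-0.026, -1.0, 0.007], [-0.996, 0.025, -0.084], [0.084, -0.009, -0.996]] [-0.007  0.536  1.46 ] 483.9946718875565 249.98384703042575 205.0737651794172 [ 0.412 -0.007  1.5  ]
side [[-0.658, -0.753, 0.001], [-0.498, 0.434, -0.751], [0.565, -0.495, -0.66]] [0.35  0.356 1.214] 397.8627549786977 254.69258793084617 190.38507794075852 [-0.278  0.71   1.068]
{'clock': 0.1, 'tool_pos': [0.2017, -0.6174, 0.2304], 'tool_rot': [[0.9506, 0.3106, -0.0006], [0.3106, -0.9506, 0.0015], [-0.0001, -0.0016, -1.0]], 'ft_force': [-0.248, -0.1814, 0.2396], 'width': 1.0009, 'gripper_force': 0.0}
```

View pics/top0.png

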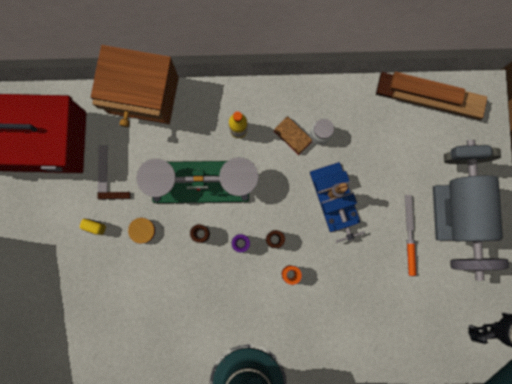

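View pics/side0.png

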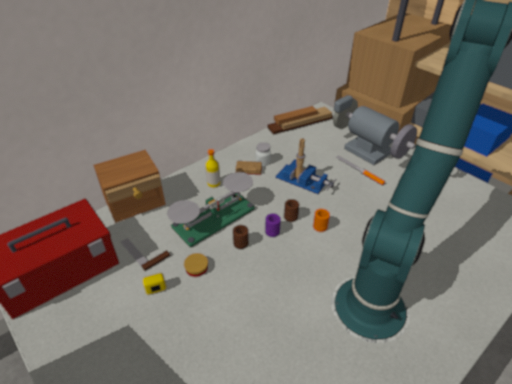

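The top view shows four head-like cylinders: dark brown at (200,233) and (276,239), purple at (241,243), orange at (291,274). The two dark brown ones fit the description. The pans are at (156,177) and (239,176), and the handle is near (338,187). Next I measure them and confirm the heads in a crop.

```bash
python3 - <<'E'
from h import *
f=dict(np.load('top0.npz')); g=dict(np.load('side0.npz')); 
C=cloud(f); D=cloud(g)
def fit(name,f,C,u0,u1,v0,v1,h0,h1):
    sub=np.zeros(C.shape[:2],bool); sub[v0:v1,u0:u1]=True
    m=sub&(C[...,2]>h0)&(C[...,2]<h1); p=C[m]
    (cx,cy),r=cv2.minEnclosingCircle(p[:,:2].astype(np.float32))
    print(name,len(p),'med',np.median(p,0).round(4),'circ',round(cx,4),round(cy,4),round(r,4),'min',p.min(0).round(3),'max',p.max(0).round(3)); return m
for n,b in dict(h1=(185,216,218,250),h2=(261,292,224,256),pur=(228,256,229,258),ora=(278,306,262,288)).items(): fit(n,f,C,*b,.055,.085)
fit('panL',f,C,130,180,150,205,.095,.14); fit('panR',f,C,215,265,150,205,.095,.14)
m=fit('handle',f,C,305,365,155,245,.1,.24)
for h in (.06,.12,.135,.19): 
    try: fit('handle>%g'%h,f,C,305,365,155,245,h,.24)
    except Exception as e: print(e)
hsv=cv2.cvtColor(f['frame'],cv2.COLOR_RGB2HSV)
b=cv2.inRange(hsv,(105,120,40),(125,255,255)); b[:,:300]=0;b[:,370:]=0
p=C[(b>0)&(C[...,2]>.045)&(C[...,2]<.065)]
print('jaws',len(p),cv2.minAreaRect(p[:,:2].astype(np.float32)))
gp=cv2.inRange(hsv,(60,80,20),(95,255,255)); gp[:,:140]=0; gp[:,270:]=0;gp[220:]=0
p=C[(gp>0)&(C[...,2]<.06)]; print('base',len(p),cv2.minAreaRect(p[:,:2].astype(np.float32)))
fit('glue',f,C,225,252,105,140,.1,.2); fit('jar',f,C,310,336,115,145,.06,.1)
print('side handle'); 
for h in(.06,.1,.135,.17,.19):
    try: fit('s%g'%h,g,D,280,325,130,192,h,h+.02)
    except Exception as e: print('none')
a=cv2.resize(f['frame'][145:295,140:370],None,fx=3,fy=3,interpolation=2)
cv2.imwrite('pics/c1.png',a[:,:,::-1])
E
```

```text
h1 191 med [0.4521 0.1347 0.0694] circ 0.4515 0.1346 0.028 min [0.426 0.108 0.056] max [0.477 0.162 0.078]
h2 188 med [ 0.429  -0.092   0.0694] circ 0.4292 -0.0916 0.0281 min [ 0.403 -0.118  0.055] max [ 0.456 -0.065  0.077]
pur 180 med [0.4199 0.0124 0.0697] circ 0.4197 0.0125 0.0276 min [ 0.394 -0.015  0.061] max [0.447 0.039 0.076]
ora 199 med [ 0.3223 -0.1364  0.0692] circ 0.3219 -0.1361 0.028 min [ 0.297 -0.162  0.056] max [ 0.349 -0.108  0.079]
panL 1165 med [0.6137 0.2517 0.1164] circ 0.6144 0.2515 0.0567 min [0.56  0.196 0.107] max [0.669 0.307 0.127]
panR 1161 med [0.6112 0.0122 0.1173] circ 0.6114 0.0123 0.0561 min [ 0.557 -0.043  0.108] max [0.666 0.067 0.127]
handle 172 med [ 0.5601 -0.2657  0.1554] circ 0.5621 -0.2704 0.019 min [ 0.546 -0.289  0.101] max [ 0.581 -0.252  0.209]
handle>0.06 217 med [ 0.559  -0.2652  0.1325] circ 0.5637 -0.2802 0.0607 min [ 0.526 -0.334  0.06 ] max [ 0.608 -0.226  0.209]
handle>0.12 169 med [ 0.5603 -0.266   0.1563] circ 0.5621 -0.2704 0.019 min [ 0.546 -0.289  0.121] max [ 0.581 -0.252  0.209]
handle>0.135 98 med [ 0.5611 -0.2672  0.1993] 
[... 579 characters left out ...]
 0.0842] circ 0.7529 -0.2439 0.032 min [ 0.721 -0.273  0.06 ] max [ 0.784 -0.214  0.093]
side handle
s0.06 40 med [ 0.561  -0.2641  0.0652] circ 0.5821 -0.2717 0.0409 min [ 0.545 -0.294  0.06 ] max [ 0.619 -0.248  0.078]
s0.1 27 med [ 0.5579 -0.2597  0.1086] circ 0.5638 -0.2653 0.0148 min [ 0.551 -0.276  0.101] max [ 0.577 -0.252  0.119]
s0.135 26 med [ 0.5602 -0.2658  0.1438] circ 0.5636 -0.2674 0.0111 min [ 0.554 -0.277  0.135] max [ 0.574 -0.256  0.154]
s0.17 27 med [ 0.5594 -0.2626  0.1799] circ 0.5648 -0.2671 0.0128 min [ 0.553 -0.276  0.171] max [ 0.577 -0.256  0.19 ]
s0.19 31 med [ 0.5641 -0.2671  0.201 ] circ 0.5661 -0.2707 0.0144 min [ 0.555 -0.284  0.191] max [ 0.58  -0.259  0.206]
```

View pics/c1.png

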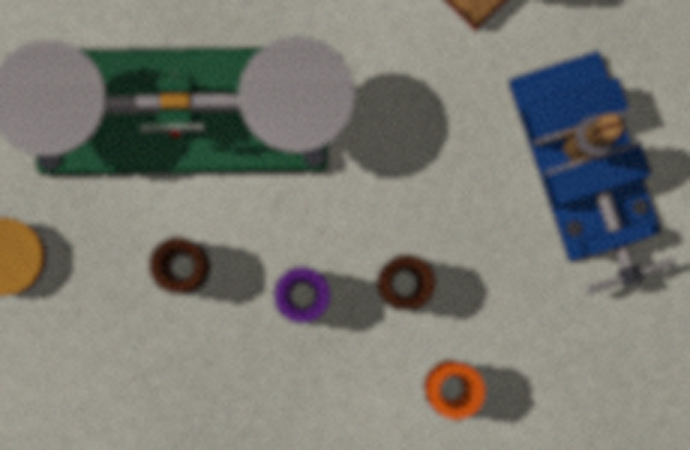

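The crop confirms it: the dark brown heads are at (200,233), giving (0.452,0.135), and (276,239), giving (0.429,-0.092). Their 70 mm height and 28 mm radius match the description. The pans and the tenon top (0.564,-0.270,0.203) are plausible too. I start with head 2.

Emit:
drive_tool([
  {"dx": 0.126,"dy": -0.143},
  {"dx": 0.126,"dy": -0.143},
  {"dx": 0.126,"dy": -0.143},
  {"dx": 0.126,"dy": -0.143},
  {"dx": 0.126,"dy": -0.143},
  {"dx": 0.126,"dy": -0.143},
  {"dx": 0.126,"dy": -0.143},
  {"dx": 0.126,"dy": -0.143},
  {"dx": 0.126,"dy": -0.143},
  {"dx": 0.126,"dy": -0.143},
], grip=1, newtons=40)

```text
invalid input at $.rows[0]: expected keys dx, dy, dz, ax, ay, az
```

Emit:
drive_tool([
  {"dx": 0.126,"dy": -0.143},
  {"dx": 0.126,"dy": -0.143},
  {"dx": 0.126,"dy": -0.143},
  {"dx": 0.126,"dy": -0.143},
  {"dx": 0.126,"dy": -0.143},
  {"dx": 0.126,"dy": -0.143},
  {"dx": 0.126,"dy": -0.143},
  {"dx": 0.126,"dy": -0.143},
  {"dx": 0.126,"dy": -0.143},
  {"dx": 0.126,"dy": -0.143},
  {},
  {},
])

```text
invalid input at $.rows[0]: expected keys dx, dy, dz, ax, ay, az
```

```bash
cat >> h.py <<'E'
def to(x,y,z):
    o=monitor.get_obs(); R=np.array(o['tool_rot']); d=np.array([x,y,z])-o['tool_pos']
    print('need dx dy dz units',(R.T@d/.15).round(3),'tilt/yaw',R[:,2].round(4),R[:2,0].round(4),'clock',round(float(o['clock']),2))
E
python3 -c "
from h import *
st();to(.429,-.0916,.02)"
```

```text
{'clock': 0.1, 'tool_pos': [0.2017, -0.6174, 0.2304], 'tool_rot': [[0.9506, 0.3106, -0.0006], [0.3106, -0.9506, 0.0015], [-0.0001, -0.0016, -1.0]], 'ft_force': [-0.248, -0.1814, 0.2396], 'width': 1.0009, 'gripper_force': 0.0}
need dx dy dz units [ 2.529 -2.859  1.407] tilt/yaw [-6.0e-04  1.5e-03 -1.0e+00] [0.9506 0.3106] clock 0.1
```

Emit:
drive_tool([
  {"dx": 0.158,"dy": -0.179,"dz": 0,"ax": 0,"ay": 0,"az": 0},
  {"dx": 0.158,"dy": -0.179,"dz": 0,"ax": 0,"ay": 0,"az": 0},
  {"dx": 0.158,"dy": -0.179,"dz": 0,"ax": 0,"ay": 0,"az": 0},
  {"dx": 0.158,"dy": -0.179,"dz": 0,"ax": 0,"ay": 0,"az": 0},
  {"dx": 0.158,"dy": -0.179,"dz": 0,"ax": 0,"ay": 0,"az": 0},
  {"dx": 0.158,"dy": -0.179,"dz": 0,"ax": 0,"ay": 0,"az": 0},
  {"dx": 0.158,"dy": -0.179,"dz": 0,"ax": 0,"ay": 0,"az": 0},
  {"dx": 0.158,"dy": -0.179,"dz": 0,"ax": 0,"ay": 0,"az": 0},
  {"dx": 0.158,"dy": -0.179,"dz": 0,"ax": 0,"ay": 0,"az": 0},
  {"dx": 0.158,"dy": -0.179,"dz": 0,"ax": 0,"ay": 0,"az": 0},
  {"dx": 0.158,"dy": -0.179,"dz": 0,"ax": 0,"ay": 0,"az": 0},
  {"dx": 0.158,"dy": -0.179,"dz": 0,"ax": 0,"ay": 0,"az": 0},
], grip=1, newtons=40)

```text
clock: 1.1
tool_pos: [0.3722, -0.2216, 0.2312]
tool_rot: [[0.951, 0.31, -0.0], [0.31, -0.951, -0.0], [-0.0, 0.0, -1.0]]
ft_force: [-0.2, -0.1, -1.1]
width: 1.003
gripper_force: 0.0
```

Emit:
drive_tool([
  {"dx": 0.158,"dy": -0.179,"dz": 0,"ax": 0,"ay": 0,"az": 0},
  {"dx": 0.158,"dy": -0.179,"dz": 0,"ax": 0,"ay": 0,"az": 0},
  {"dx": 0.158,"dy": -0.179,"dz": 0,"ax": 0,"ay": 0,"az": 0},
  {"dx": 0.158,"dy": -0.179,"dz": 0,"ax": 0,"ay": 0,"az": 0},
  {"dx": 0,"dy": 0,"dz": 0,"ax": 0,"ay": 0,"az": 0},
  {"dx": 0,"dy": 0,"dz": 0,"ax": 0,"ay": 0,"az": 0},
  {"dx": 0,"dy": 0,"dz": 0,"ax": 0,"ay": 0,"az": 0},
])

```text
clock: 1.68
tool_pos: [0.4285, -0.0922, 0.231]
tool_rot: [[0.951, 0.311, -0.001], [0.311, -0.951, -0.0], [-0.001, -0.0, -1.0]]
ft_force: [0.4, -0.2, -0.2]
width: 0.996
gripper_force: 0.0
```

```bash
python3 -c "
from h import *
st();to(.429,-.0916,.02)"
```

```text
{'clock': 1.6833, 'tool_pos': [0.4285, -0.0922, 0.231], 'tool_rot': [[0.9506, 0.3105, -0.0009], [0.3105, -0.9506, -0.0002], [-0.0009, -0.0001, -1.0]], 'ft_force': [0.4388, -0.2271, -0.2209], 'width': 0.9961, 'gripper_force': 0.0}
need dx dy dz units [ 0.006 -0.003  1.406] tilt/yaw [-9.e-04 -2.e-04 -1.e+00] [0.9506 0.3105] clock 1.68
```

Excellent tracking. Descend and grip.

Emit:
drive_tool([
  {"dx": 0.006,"dy": -0.003,"dz": 0.2,"ax": 0,"ay": 0,"az": 0},
  {"dx": 0,"dy": 0,"dz": 0.2,"ax": 0,"ay": 0,"az": 0},
  {"dx": 0,"dy": 0,"dz": 0.2,"ax": 0,"ay": 0,"az": 0},
  {"dx": 0,"dy": 0,"dz": 0.2,"ax": 0,"ay": 0,"az": 0},
  {"dx": 0,"dy": 0,"dz": 0.2,"ax": 0,"ay": 0,"az": 0},
  {"dx": 0,"dy": 0,"dz": 0.2,"ax": 0,"ay": 0,"az": 0},
  {"dx": 0,"dy": 0,"dz": 0.15,"ax": 0,"ay": 0,"az": 0},
  {"dx": 0,"dy": 0,"dz": 0.05,"ax": 0,"ay": 0,"az": 0},
  {"dx": 0,"dy": 0,"dz": 0,"ax": 0,"ay": 0,"az": 0},
])

```text
clock: 2.43
tool_pos: [0.4278, -0.0921, 0.0197]
tool_rot: [[0.951, 0.309, -0.004], [0.309, -0.951, 0.0], [-0.004, -0.002, -1.0]]
ft_force: [-0.8, 0.3, 0.6]
width: 1.0
gripper_force: 0.0
```

Emit:
drive_tool([
  {"dx": 0,"dy": 0,"dz": 0,"ax": 0,"ay": 0,"az": 0},
  {"dx": 0,"dy": 0,"dz": 0,"ax": 0,"ay": 0,"az": 0},
  {"dx": 0,"dy": 0,"dz": 0,"ax": 0,"ay": 0,"az": 0},
  {"dx": 0,"dy": 0,"dz": 0,"ax": 0,"ay": 0,"az": 0},
  {"dx": 0,"dy": 0,"dz": 0,"ax": 0,"ay": 0,"az": 0},
  {"dx": 0,"dy": 0,"dz": 0,"ax": 0,"ay": 0,"az": 0},
], grip=0, newtons=40)

```text
clock: 2.93
tool_pos: [0.4308, -0.0917, 0.0229]
tool_rot: [[0.951, 0.31, 0.003], [0.31, -0.951, -0.001], [0.002, 0.002, -1.0]]
ft_force: [-1.4, -0.6, 7.3]
width: 0.65
gripper_force: 42.2
```

Emit:
drive_tool([
  {"dx": 0,"dy": 0,"dz": -0.2,"ax": 0,"ay": 0,"az": 0},
  {"dx": 0,"dy": 0,"dz": -0.2,"ax": 0,"ay": 0,"az": 0},
  {"dx": 0,"dy": 0,"dz": -0.2,"ax": 0,"ay": 0,"az": 0},
  {"dx": 0,"dy": 0,"dz": -0.2,"ax": 0,"ay": 0,"az": 0},
  {"dx": 0.17,"dy": -0.036,"dz": -0.05,"ax": 0,"ay": 0,"az": 0},
  {"dx": 0.17,"dy": -0.036,"dz": -0.05,"ax": 0,"ay": 0,"az": 0},
  {"dx": 0.17,"dy": -0.036,"dz": -0.05,"ax": 0,"ay": 0,"az": 0},
  {"dx": 0.17,"dy": -0.036,"dz": -0.05,"ax": 0,"ay": 0,"az": 0},
  {"dx": 0.17,"dy": -0.036,"dz": -0.05,"ax": 0,"ay": 0,"az": 0},
  {"dx": 0.17,"dy": -0.036,"dz": -0.05,"ax": 0,"ay": 0,"az": 0},
  {"dx": 0.17,"dy": -0.036,"dz": -0.05,"ax": 0,"ay": 0,"az": 0},
  {"dx": 0.17,"dy": -0.036,"dz": -0.05,"ax": 0,"ay": 0,"az": 0},
])

```text
clock: 3.93
tool_pos: [0.611, 0.0138, 0.2027]
tool_rot: [[0.951, 0.31, 0.001], [0.31, -0.951, -0.0], [0.001, 0.001, -1.0]]
ft_force: [0.2, 0.2, -1.3]
width: 0.646
gripper_force: 43.4
```

Emit:
drive_tool([
  {"dx": 0,"dy": 0,"dz": 0,"ax": 0,"ay": 0,"az": 0},
  {"dx": 0,"dy": 0,"dz": 0,"ax": 0,"ay": 0,"az": 0},
  {"dx": 0,"dy": 0,"dz": 0,"ax": 0,"ay": 0,"az": 0},
  {"dx": 0,"dy": 0,"dz": 0,"ax": 0,"ay": 0,"az": 0},
])

```text
clock: 4.27
tool_pos: [0.6089, 0.0122, 0.2011]
tool_rot: [[0.951, 0.31, -0.001], [0.31, -0.951, -0.001], [-0.001, 0.001, -1.0]]
ft_force: [-0.3, -1.2, -1.0]
width: 0.644
gripper_force: 43.4
```

```bash
python3 - <<'E'
from h import *
st();to(.6114,.0123,.145)
f=grab('side'); g=grab('top'); C=cloud(f); o=monitor.get_obs(); p=np.array(o['tool_pos'])
hsv=cv2.cvtColor(f['frame'],cv2.COLOR_RGB2HSV)
q=C[(np.hypot(C[...,0]-p[0],C[...,1]-p[1])<.035)&(C[...,2]>.1)&(C[...,2]<p[2]+.06)]
print('column z',np.histogram(q[:,2],bins=np.arange(.1,.27,.01)))
for n,c in(('L',(.6144,.2515)),('R',(.6114,.0123))):
  for F in (f,g):
    D=cloud(F); m=(np.hypot(D[...,0]-c[0],D[...,1]-c[1])<.05)&(D[...,2]>.1)&(D[...,2]<.14); print(n,m.sum(),np.median(D[m][:,2]) if m.any() else None)
cv2.imwrite('pics/s1.png',cv2.resize(f['frame'][100:260,150:350],None,fx=3,fy=3)[:,:,::-1])
E
```

```text
{'clock': 4.2667, 'tool_pos': [0.6089, 0.0122, 0.2011], 'tool_rot': [[0.9509, 0.3096, -0.0012], [0.3096, -0.9509, -0.001], [-0.0015, 0.0005, -1.0]], 'ft_force': [-0.3006, -1.1693, -0.9573], 'width': 0.644, 'gripper_force': 43.3791}
need dx dy dz units [0.017 0.005 0.374] tilt/yaw [-0.0012 -0.001  -1.    ] [0.9509 0.3096] clock 4.27
column z (array([  0, 145,  35,   0,   0,   0,   0,   7,  31,  32,  26,  29,  32,
        36,  61,  17]), array([0.1 , 0.11, 0.12, 0.13, 0.14, 0.15, 0.16, 0.17, 0.18, 0.19, 0.2 ,
       0.21, 0.22, 0.23, 0.24, 0.25, 0.26]))
L 468 0.11666333971570124
L 936 0.11626171998320793
R 375 0.11795565808716721
R 0 None
```

View pics/s1.png

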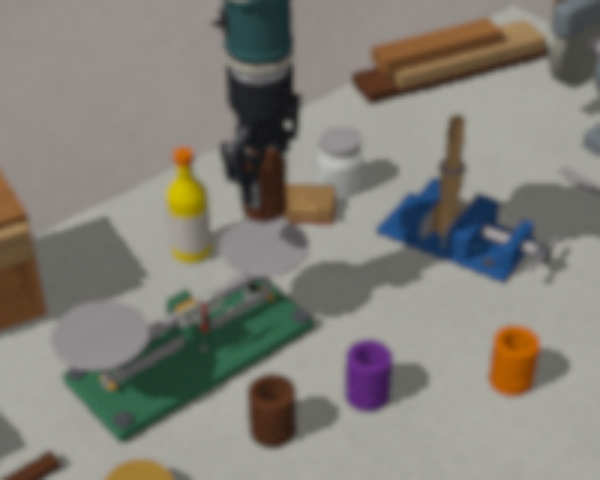

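The head hangs upright over the right pan (crop about (265,200)), and its underside is clear of the pan. Lower it gently.

Emit:
drive_tool([
  {"dx": 0.017,"dy": 0.005,"dz": 0.12,"ax": 0,"ay": 0,"az": 0},
  {"dx": 0,"dy": 0,"dz": 0.12,"ax": 0,"ay": 0,"az": 0},
  {"dx": 0,"dy": 0,"dz": 0.09,"ax": 0,"ay": 0,"az": 0},
  {"dx": 0,"dy": 0,"dz": 0.03,"ax": 0,"ay": 0,"az": 0},
  {"dx": 0,"dy": 0,"dz": 0.02,"ax": 0,"ay": 0,"az": 0},
  {"dx": 0,"dy": 0,"dz": 0.02,"ax": 0,"ay": 0,"az": 0},
  {"dx": 0,"dy": 0,"dz": 0.02,"ax": 0,"ay": 0,"az": 0},
  {"dx": 0,"dy": 0,"dz": 0.015,"ax": 0,"ay": 0,"az": 0},
  {"dx": 0,"dy": 0,"dz": 0.015,"ax": 0,"ay": 0,"az": 0},
  {"dx": 0,"dy": 0,"dz": 0,"ax": 0,"ay": 0,"az": 0},
  {"dx": 0,"dy": 0,"dz": 0,"ax": 0,"ay": 0,"az": 0},
])

```text
clock: 5.28
tool_pos: [0.6128, 0.0135, 0.1339]
tool_rot: [[0.951, 0.311, 0.0], [0.311, -0.951, -0.0], [0.0, 0.0, -1.0]]
ft_force: [-0.2, -0.5, -1.1]
width: 0.646
gripper_force: 43.4
```

Emit:
drive_tool([
  {"dx": 0,"dy": 0,"dz": 0.015,"ax": 0,"ay": 0,"az": 0},
  {"dx": 0,"dy": 0,"dz": 0.012,"ax": 0,"ay": 0,"az": 0},
  {"dx": 0,"dy": 0,"dz": 0,"ax": 0,"ay": 0,"az": 0},
  {"dx": 0,"dy": 0,"dz": 0,"ax": 0,"ay": 0,"az": 0},
])

```text
clock: 5.62
tool_pos: [0.6126, 0.0134, 0.1295]
tool_rot: [[0.951, 0.311, -0.0], [0.311, -0.951, -0.0], [-0.0, -0.0, -1.0]]
ft_force: [0.1, 0.2, -1.9]
width: 0.643
gripper_force: 43.4
```

```bash
python3 - <<'E'
from h import *
st()
for n in('side','top'):
  D=cloud(grab(n,n+'2.png'))
  for k,c in(('L',(.6144,.2515)),('R',(.6114,.0123))):
    r=np.hypot(D[...,0]-c[0],D[...,1]-c[1])
    m=(r<.053)&(r>(.035 if k=='R' else 0))&(D[...,2]>.098)&(D[...,2]<.134); print(n,k,m.sum(),np.median(D[m][:,2]).round(4) if m.any() else None)
E
```

```text
{'clock': 5.6167, 'tool_pos': [0.6126, 0.0134, 0.1295], 'tool_rot': [[0.9506, 0.3105, -0.0004], [0.3105, -0.9506, -0.0], [-0.0004, -0.0001, -1.0]], 'ft_force': [0.0695, 0.222, -1.8896], 'width': 0.6431, 'gripper_force': 43.4391}
side L 529 0.1286
side R 180 0.1061
top L 1059 0.1278
top R 10 0.1057
```

Balance tipped fully onto the right pan (106 mm), so the head is standing on it. Press down 1 mm more, release, and rise.

Emit:
drive_tool([
  {"dx": 0,"dy": 0,"dz": 0.006,"ax": 0,"ay": 0,"az": 0},
  {"dx": 0,"dy": 0,"dz": 0,"ax": 0,"ay": 0,"az": 0},
])

```text
clock: 5.88
tool_pos: [0.6127, 0.0134, 0.1287]
tool_rot: [[0.951, 0.311, -0.0], [0.311, -0.951, -0.0], [-0.0, 0.0, -1.0]]
ft_force: [0.7, 0.6, -1.6]
width: 0.643
gripper_force: 43.4
```

Emit:
drive_tool([
  {"dx": 0,"dy": 0,"dz": 0,"ax": 0,"ay": 0,"az": 0},
  {"dx": 0,"dy": 0,"dz": 0,"ax": 0,"ay": 0,"az": 0},
  {"dx": 0,"dy": 0,"dz": 0,"ax": 0,"ay": 0,"az": 0},
  {"dx": 0,"dy": 0,"dz": 0,"ax": 0,"ay": 0,"az": 0},
  {"dx": 0,"dy": 0,"dz": 0,"ax": 0,"ay": 0,"az": 0},
  {"dx": 0,"dy": 0,"dz": -0.05,"ax": 0,"ay": 0,"az": 0},
  {"dx": 0,"dy": 0,"dz": -0.15,"ax": 0,"ay": 0,"az": 0},
  {"dx": 0,"dy": 0,"dz": -0.2,"ax": 0,"ay": 0,"az": 0},
  {"dx": 0,"dy": 0,"dz": -0.2,"ax": 0,"ay": 0,"az": 0},
], grip=1)

```text
clock: 6.63
tool_pos: [0.6123, 0.0135, 0.2198]
tool_rot: [[0.95, 0.311, -0.002], [0.311, -0.95, 0.0], [-0.001, -0.001, -1.0]]
ft_force: [0.3, -0.4, -0.3]
width: 0.998
gripper_force: 0.0
```

```bash
python3 - <<'E'
from h import *
to(.4515,.1346,.23)
f=grab('side'); D=cloud(f)
q=D[(np.hypot(D[...,0]-.612,D[...,1]-.013)<.045)&(D[...,2]>.15)&(D[...,2]<.19)]
print(len(q),q.min(0).round(3),q.max(0).round(3),np.median(q,0).round(3))
E
```

```text
need dx dy dz units [-0.768 -1.1   -0.066] tilt/yaw [-1.5e-03  2.0e-04 -1.0e+00] [0.9505 0.3108] clock 6.63
191 [ 0.584 -0.012  0.15 ] [0.641 0.048 0.18 ] [0.607 0.018 0.169]
```

Emit:
drive_tool([
  {"dx": -0.128,"dy": -0.183,"dz": 0,"ax": 0,"ay": 0,"az": 0},
  {"dx": -0.128,"dy": -0.183,"dz": 0,"ax": 0,"ay": 0,"az": 0},
  {"dx": -0.128,"dy": -0.183,"dz": 0,"ax": 0,"ay": 0,"az": 0},
  {"dx": -0.128,"dy": -0.183,"dz": 0,"ax": 0,"ay": 0,"az": 0},
  {"dx": -0.128,"dy": -0.183,"dz": 0,"ax": 0,"ay": 0,"az": 0},
  {"dx": -0.128,"dy": -0.183,"dz": 0,"ax": 0,"ay": 0,"az": 0},
  {"dx": 0,"dy": 0,"dz": 0,"ax": 0,"ay": 0,"az": 0},
  {"dx": 0,"dy": 0,"dz": 0.2,"ax": 0,"ay": 0,"az": 0},
  {"dx": 0,"dy": 0,"dz": 0.2,"ax": 0,"ay": 0,"az": 0},
  {"dx": 0,"dy": 0,"dz": 0.2,"ax": 0,"ay": 0,"az": 0},
])

```text
clock: 7.52
tool_pos: [0.453, 0.1344, 0.129]
tool_rot: [[0.95, 0.311, 0.003], [0.311, -0.95, 0.0], [0.003, 0.001, -1.0]]
ft_force: [1.1, -0.4, -0.2]
width: 1.002
gripper_force: 0.0
```

```bash
python3 -c "
from h import *
to(.4515,.1346,.02)"
```

```text
need dx dy dz units [-0.012 -0.005  0.726] tilt/yaw [ 3.4e-03  3.0e-04 -1.0e+00] [0.9505 0.3108] clock 7.52
```

Emit:
drive_tool([
  {"dx": -0.006,"dy": -0.003,"dz": 0.2,"ax": 0,"ay": 0,"az": 0},
  {"dx": 0,"dy": 0,"dz": 0.2,"ax": 0,"ay": 0,"az": 0},
  {"dx": 0,"dy": 0,"dz": 0.2,"ax": 0,"ay": 0,"az": 0},
  {"dx": 0,"dy": 0,"dz": 0.11,"ax": 0,"ay": 0,"az": 0},
  {"dx": 0,"dy": 0,"dz": 0,"ax": 0,"ay": 0,"az": 0},
  {"dx": 0,"dy": 0,"dz": 0,"ax": 0,"ay": 0,"az": 0},
])

```text
clock: 8.02
tool_pos: [0.451, 0.1345, 0.0222]
tool_rot: [[0.95, 0.311, -0.001], [0.311, -0.95, -0.0], [-0.001, -0.0, -1.0]]
ft_force: [0.1, 0.1, 0.9]
width: 1.003
gripper_force: 0.0
```

Emit:
drive_tool([
  {"dx": 0,"dy": 0,"dz": 0,"ax": 0,"ay": 0,"az": 0},
  {"dx": 0,"dy": 0,"dz": 0,"ax": 0,"ay": 0,"az": 0},
  {"dx": 0,"dy": 0,"dz": 0,"ax": 0,"ay": 0,"az": 0},
  {"dx": 0,"dy": 0,"dz": 0,"ax": 0,"ay": 0,"az": 0},
  {"dx": 0,"dy": 0,"dz": 0,"ax": 0,"ay": 0,"az": 0},
  {"dx": 0,"dy": 0,"dz": 0,"ax": 0,"ay": 0,"az": 0},
], grip=0, newtons=40)

```text
clock: 8.52
tool_pos: [0.4524, 0.1346, 0.0241]
tool_rot: [[0.951, 0.31, 0.003], [0.31, -0.951, 0.0], [0.003, 0.001, -1.0]]
ft_force: [-1.0, -1.2, 7.6]
width: 0.656
gripper_force: 41.4
```

```bash
python3 -c "
from h import *
st();to(.6144,.2515,.2)"
```

```text
{'clock': 8.5167, 'tool_pos': [0.4524, 0.1346, 0.0241], 'tool_rot': [[0.9507, 0.31, 0.0032], [0.31, -0.9507, 0.0005], [0.0032, 0.0006, -1.0]], 'ft_force': [-1.0117, -1.1932, 7.5571], 'width': 0.6564, 'gripper_force': 41.4088}
need dx dy dz units [ 1.272 -0.406 -1.168] tilt/yaw [ 3.2e-03  5.0e-04 -1.0e+00] [0.9507 0.31  ] clock 8.52
```

Emit:
drive_tool([
  {"dx": 0,"dy": 0,"dz": -0.2,"ax": 0,"ay": 0,"az": 0},
  {"dx": 0,"dy": 0,"dz": -0.2,"ax": 0,"ay": 0,"az": 0},
  {"dx": 0,"dy": 0,"dz": -0.2,"ax": 0,"ay": 0,"az": 0},
  {"dx": 0,"dy": 0,"dz": -0.2,"ax": 0,"ay": 0,"az": 0},
  {"dx": 0,"dy": 0,"dz": -0.2,"ax": 0,"ay": 0,"az": 0},
  {"dx": 0.182,"dy": -0.058,"dz": -0.024,"ax": 0,"ay": 0,"az": 0},
  {"dx": 0.182,"dy": -0.058,"dz": -0.024,"ax": 0,"ay": 0,"az": 0},
  {"dx": 0.182,"dy": -0.058,"dz": -0.024,"ax": 0,"ay": 0,"az": 0},
  {"dx": 0.182,"dy": -0.058,"dz": -0.024,"ax": 0,"ay": 0,"az": 0},
  {"dx": 0.182,"dy": -0.058,"dz": -0.024,"ax": 0,"ay": 0,"az": 0},
  {"dx": 0.182,"dy": -0.058,"dz": -0.024,"ax": 0,"ay": 0,"az": 0},
  {"dx": 0.182,"dy": -0.058,"dz": -0.024,"ax": 0,"ay": 0,"az": 0},
])

```text
clock: 9.52
tool_pos: [0.6149, 0.252, 0.1987]
tool_rot: [[0.951, 0.31, 0.001], [0.31, -0.951, 0.0], [0.001, 0.0, -1.0]]
ft_force: [-0.1, -0.4, -0.9]
width: 0.652
gripper_force: 43.5
```

Emit:
drive_tool([
  {"dx": 0,"dy": 0,"dz": 0,"ax": 0,"ay": 0,"az": 0},
  {"dx": 0,"dy": 0,"dz": 0,"ax": 0,"ay": 0,"az": 0},
  {"dx": 0,"dy": 0,"dz": 0,"ax": 0,"ay": 0,"az": 0},
  {"dx": 0,"dy": 0,"dz": 0,"ax": 0,"ay": 0,"az": 0},
])

```text
clock: 9.85
tool_pos: [0.613, 0.2505, 0.1976]
tool_rot: [[0.951, 0.31, -0.001], [0.31, -0.951, -0.001], [-0.001, 0.001, -1.0]]
ft_force: [0.2, 0.6, -1.0]
width: 0.651
gripper_force: 43.5
```

```bash
python3 -c "
from h import *
st();to(.6144,.2515,.155)"
```

```text
{'clock': 9.85, 'tool_pos': [0.613, 0.2505, 0.1976], 'tool_rot': [[0.9507, 0.3101, -0.0006], [0.3101, -0.9507, -0.001], [-0.0009, 0.0008, -1.0]], 'ft_force': [0.2385, 0.5897, -1.0427], 'width': 0.651, 'gripper_force': 43.494}
need dx dy dz units [ 0.011 -0.004  0.284] tilt/yaw [-6.e-04 -1.e-03 -1.e+00] [0.9507 0.3101] clock 9.85
```

Emit:
drive_tool([
  {"dx": 0.01,"dy": -0.004,"dz": 0.1,"ax": 0,"ay": 0,"az": 0},
  {"dx": 0,"dy": 0,"dz": 0.1,"ax": 0,"ay": 0,"az": 0},
  {"dx": 0,"dy": 0,"dz": 0.05,"ax": 0,"ay": 0,"az": 0},
  {"dx": 0,"dy": 0,"dz": 0.025,"ax": 0,"ay": 0,"az": 0},
  {"dx": 0,"dy": 0,"dz": 0.02,"ax": 0,"ay": 0,"az": 0},
  {"dx": 0,"dy": 0,"dz": 0.01,"ax": 0,"ay": 0,"az": 0},
  {"dx": 0,"dy": 0,"dz": 0.01,"ax": 0,"ay": 0,"az": 0},
  {"dx": 0,"dy": 0,"dz": 0.01,"ax": 0,"ay": 0,"az": 0},
  {"dx": 0,"dy": 0,"dz": 0,"ax": 0,"ay": 0,"az": 0},
  {"dx": 0,"dy": 0,"dz": 0,"ax": 0,"ay": 0,"az": 0},
])

```text
clock: 10.68
tool_pos: [0.6154, 0.2528, 0.1492]
tool_rot: [[0.951, 0.311, 0.001], [0.311, -0.951, 0.0], [0.001, -0.0, -1.0]]
ft_force: [-0.8, 0.6, 0.3]
width: 0.653
gripper_force: 43.6
```

```bash
cat >> h.py <<'E'
def pans():
  for n in('side','top'):
    D=cloud(grab(n))
    for k,c in(('L',(.6144,.2515)),('R',(.6114,.0123))):
      r=np.hypot(D[...,0]-c[0],D[...,1]-c[1])
      m=(r<.053)&(r>.035)&(D[...,2]>.098)&(D[...,2]<.136); print(n,k,m.sum(),np.median(D[m][:,2]).round(4) if m.any() else None)
E
python3 -c "
from h import *
st();pans()"
```

```text
{'clock': 10.6833, 'tool_pos': [0.6154, 0.2528, 0.1492], 'tool_rot': [[0.9505, 0.3106, 0.0007], [0.3106, -0.9505, 0.0003], [0.0008, -0.0001, -1.0]], 'ft_force': [-0.7959, 0.6029, 0.327], 'width': 0.6527, 'gripper_force': 43.5706}
side L 229 0.1246
side R 194 0.109
top L 95 0.1252
top R 567 0.1084
```

Left pan has moved with the head, so it is in contact. Release, rise and let it settle.

Emit:
drive_tool([
  {"dx": 0,"dy": 0,"dz": 0,"ax": 0,"ay": 0,"az": 0},
  {"dx": 0,"dy": 0,"dz": 0,"ax": 0,"ay": 0,"az": 0},
  {"dx": 0,"dy": 0,"dz": 0,"ax": 0,"ay": 0,"az": 0},
  {"dx": 0,"dy": 0,"dz": 0,"ax": 0,"ay": 0,"az": 0},
  {"dx": 0,"dy": 0,"dz": 0,"ax": 0,"ay": 0,"az": 0},
  {"dx": 0,"dy": 0,"dz": -0.05,"ax": 0,"ay": 0,"az": 0},
  {"dx": 0,"dy": 0,"dz": -0.15,"ax": 0,"ay": 0,"az": 0},
  {"dx": 0,"dy": 0,"dz": -0.2,"ax": 0,"ay": 0,"az": 0},
  {"dx": 0,"dy": 0,"dz": -0.2,"ax": 0,"ay": 0,"az": 0},
  {"dx": 0,"dy": 0,"dz": 0,"ax": 0,"ay": 0,"az": 0},
  {"dx": 0,"dy": 0,"dz": 0,"ax": 0,"ay": 0,"az": 0},
  {"dx": 0,"dy": 0,"dz": 0,"ax": 0,"ay": 0,"az": 0},
], grip=1)

```text
clock: 11.78
tool_pos: [0.6149, 0.2524, 0.2388]
tool_rot: [[0.951, 0.311, 0.0], [0.311, -0.951, -0.0], [-0.0, 0.0, -1.0]]
ft_force: [-0.2, 0.2, -0.6]
width: 0.993
gripper_force: 0.0
```

```bash
python3 -c "
from h import *
st();pans()"
```

```text
{'clock': 11.7833, 'tool_pos': [0.6149, 0.2524, 0.2388], 'tool_rot': [[0.9506, 0.3105, 0.0001], [0.3105, -0.9506, -0.0003], [-0.0, 0.0003, -1.0]], 'ft_force': [-0.228, 0.1638, -0.5922], 'width': 0.9931, 'gripper_force': 0.0}
side L 243 0.1173
side R 188 0.1162
top L 147 0.1161
top R 573 0.1165
```

Emit:
drive_tool([
  {"dx": 0,"dy": 0,"dz": 0,"ax": 0,"ay": 0,"az": 0},
  {"dx": 0,"dy": 0,"dz": 0,"ax": 0,"ay": 0,"az": 0},
  {"dx": 0,"dy": 0,"dz": 0,"ax": 0,"ay": 0,"az": 0},
  {"dx": 0,"dy": 0,"dz": 0,"ax": 0,"ay": 0,"az": 0},
  {"dx": 0,"dy": 0,"dz": 0,"ax": 0,"ay": 0,"az": 0},
  {"dx": 0,"dy": 0,"dz": 0,"ax": 0,"ay": 0,"az": 0},
  {"dx": 0,"dy": 0,"dz": 0,"ax": 0,"ay": 0,"az": 0},
  {"dx": 0,"dy": 0,"dz": 0,"ax": 0,"ay": 0,"az": 0},
  {"dx": 0,"dy": 0,"dz": 0,"ax": 0,"ay": 0,"az": 0},
  {"dx": 0,"dy": 0,"dz": 0,"ax": 0,"ay": 0,"az": 0},
  {"dx": 0,"dy": 0,"dz": 0,"ax": 0,"ay": 0,"az": 0},
  {"dx": 0,"dy": 0,"dz": 0,"ax": 0,"ay": 0,"az": 0},
])

```text
clock: 12.88
tool_pos: [0.6151, 0.2526, 0.2388]
tool_rot: [[0.951, 0.31, 0.0], [0.31, -0.951, -0.0], [-0.0, 0.0, -1.0]]
ft_force: [-0.2, 0.7, 0.0]
width: 1.001
gripper_force: 0.0
```

Emit:
drive_tool([
  {"dx": 0,"dy": 0,"dz": 0,"ax": 0,"ay": 0,"az": 0},
  {"dx": 0,"dy": 0,"dz": 0,"ax": 0,"ay": 0,"az": 0},
  {"dx": 0,"dy": 0,"dz": 0,"ax": 0,"ay": 0,"az": 0},
  {"dx": 0,"dy": 0,"dz": 0,"ax": 0,"ay": 0,"az": 0},
  {"dx": 0,"dy": 0,"dz": 0,"ax": 0,"ay": 0,"az": 0},
  {"dx": 0,"dy": 0,"dz": 0,"ax": 0,"ay": 0,"az": 0},
  {"dx": 0,"dy": 0,"dz": 0,"ax": 0,"ay": 0,"az": 0},
  {"dx": 0,"dy": 0,"dz": 0,"ax": 0,"ay": 0,"az": 0},
  {"dx": 0,"dy": 0,"dz": 0,"ax": 0,"ay": 0,"az": 0},
  {"dx": 0,"dy": 0,"dz": 0,"ax": 0,"ay": 0,"az": 0},
  {"dx": 0,"dy": 0,"dz": 0,"ax": 0,"ay": 0,"az": 0},
  {"dx": 0,"dy": 0,"dz": 0,"ax": 0,"ay": 0,"az": 0},
])

```text
clock: 13.88
tool_pos: [0.6151, 0.2526, 0.2387]
tool_rot: [[0.951, 0.31, -0.0], [0.31, -0.951, -0.0], [-0.0, 0.0, -1.0]]
ft_force: [-0.4, -0.2, -0.3]
width: 0.999
gripper_force: 0.0
```

```bash
python3 -c "
from h import *
st();pans()"
```

```text
{'clock': 13.8833, 'tool_pos': [0.6151, 0.2526, 0.2387], 'tool_rot': [[0.9506, 0.3105, -0.0], [0.3105, -0.9506, -0.0], [-0.0, 0.0, -1.0]], 'ft_force': [-0.3595, -0.2009, -0.3069], 'width': 0.9992, 'gripper_force': 0.0}
side L 242 0.1046
side R 190 0.1289
top L 152 0.1041
top R 576 0.1285
```

The left pan sank all the way (104 mm against 129 mm), so head 1 on the left pan is the heavier. Pick it back up with a light grip.

Emit:
drive_tool([
  {"dx": 0,"dy": 0,"dz": 0.15,"ax": 0,"ay": 0,"az": 0},
  {"dx": 0,"dy": 0,"dz": 0.2,"ax": 0,"ay": 0,"az": 0},
  {"dx": 0,"dy": 0,"dz": 0.2,"ax": 0,"ay": 0,"az": 0},
  {"dx": 0,"dy": 0,"dz": 0.15,"ax": 0,"ay": 0,"az": 0},
  {"dx": 0,"dy": 0,"dz": 0.03,"ax": 0,"ay": 0,"az": 0},
  {"dx": 0,"dy": 0,"dz": 0,"ax": 0,"ay": 0,"az": 0},
  {"dx": 0,"dy": 0,"dz": 0,"ax": 0,"ay": 0,"az": 0},
])

```text
clock: 14.57
tool_pos: [0.6158, 0.2532, 0.1304]
tool_rot: [[0.951, 0.311, 0.001], [0.311, -0.951, 0.001], [0.001, -0.0, -1.0]]
ft_force: [-0.9, -0.9, 0.8]
width: 0.999
gripper_force: 0.0
```

```bash
python3 -c "
from h import *
st();pans()"
```

```text
{'clock': 14.5667, 'tool_pos': [0.6158, 0.2532, 0.1304], 'tool_rot': [[0.9505, 0.3106, 0.0012], [0.3106, -0.9505, 0.0008], [0.0014, -0.0004, -1.0]], 'ft_force': [-0.9335, -0.8554, 0.7674], 'width': 0.9993, 'gripper_force': 0.0}
side L 211 0.1044
side R 188 0.1289
top L 84 0.104
top R 579 0.1285
```

Emit:
drive_tool([
  {"dx": 0,"dy": 0,"dz": 0,"ax": 0,"ay": 0,"az": 0},
  {"dx": 0,"dy": 0,"dz": 0,"ax": 0,"ay": 0,"az": 0},
  {"dx": 0,"dy": 0,"dz": -0.008,"ax": 0,"ay": 0,"az": 0},
  {"dx": 0,"dy": 0,"dz": -0.008,"ax": 0,"ay": 0,"az": 0},
  {"dx": 0,"dy": 0,"dz": -0.008,"ax": 0,"ay": 0,"az": 0},
  {"dx": 0,"dy": 0,"dz": 0,"ax": 0,"ay": 0,"az": 0},
  {"dx": 0,"dy": 0,"dz": 0,"ax": 0,"ay": 0,"az": 0},
], grip=0, newtons=20)

```text
clock: 15.25
tool_pos: [0.6153, 0.2528, 0.1331]
tool_rot: [[0.951, 0.311, 0.0], [0.311, -0.951, 0.0], [0.001, -0.0, -1.0]]
ft_force: [-0.1, 0.3, -0.3]
width: 0.66
gripper_force: 23.0
```

Emit:
drive_tool([
  {"dx": 0,"dy": 0,"dz": -0.1,"ax": 0,"ay": 0,"az": 0},
  {"dx": 0,"dy": 0,"dz": -0.17,"ax": 0,"ay": 0,"az": 0},
  {"dx": 0,"dy": 0,"dz": -0.2,"ax": 0,"ay": 0,"az": 0},
  {"dx": 0,"dy": 0,"dz": -0.2,"ax": 0,"ay": 0,"az": 0},
  {"dx": 0,"dy": 0,"dz": -0.2,"ax": 0,"ay": 0,"az": 0},
  {"dx": -0.088,"dy": 0.2,"dz": -0.1,"ax": 0,"ay": 0,"az": 0},
  {"dx": -0.088,"dy": 0.2,"dz": 0,"ax": 0,"ay": 0,"az": 0},
  {"dx": -0.088,"dy": 0.2,"dz": 0,"ax": 0,"ay": 0,"az": 0},
  {"dx": -0.088,"dy": 0.2,"dz": 0,"ax": 0,"ay": 0,"az": 0},
  {"dx": -0.088,"dy": 0.2,"dz": 0,"ax": 0,"ay": 0,"az": 0},
  {"dx": -0.088,"dy": 0.2,"dz": 0,"ax": 0,"ay": 0,"az": 0},
  {"dx": -0.088,"dy": 0.2,"dz": 0,"ax": 0,"ay": 0,"az": 0},
], newtons=60)

```text
clock: 16.25
tool_pos: [0.5916, 0.0226, 0.278]
tool_rot: [[0.951, 0.311, -0.001], [0.311, -0.951, -0.0], [-0.001, -0.0, -1.0]]
ft_force: [-0.4, 0.4, -1.3]
width: 0.65
gripper_force: 63.7
```

Emit:
drive_tool([
  {"dx": -0.088,"dy": 0.2,"dz": 0,"ax": 0,"ay": 0,"az": 0},
  {"dx": -0.088,"dy": 0.2,"dz": 0,"ax": 0,"ay": 0,"az": 0},
  {"dx": -0.088,"dy": 0.2,"dz": 0,"ax": 0,"ay": 0,"az": 0},
  {"dx": -0.088,"dy": 0.2,"dz": 0,"ax": 0,"ay": 0,"az": 0},
  {"dx": -0.088,"dy": 0.2,"dz": 0,"ax": 0,"ay": 0,"az": 0},
  {"dx": 0,"dy": 0,"dz": 0,"ax": 0,"ay": 0,"az": 0},
  {"dx": 0,"dy": 0,"dz": 0,"ax": 0,"ay": 0,"az": 0},
  {"dx": 0,"dy": 0,"dz": 0,"ax": 0,"ay": 0,"az": 0},
  {"dx": 0,"dy": 0,"dz": 0,"ax": 0,"ay": 0,"az": 0},
])

```text
clock: 17.0
tool_pos: [0.5764, -0.137, 0.2782]
tool_rot: [[0.95, 0.313, -0.0], [0.313, -0.95, 0.001], [-0.0, -0.001, -1.0]]
ft_force: [-0.2, -0.5, -0.9]
width: 0.648
gripper_force: 63.8
```

```bash
python3 - <<'E'
from h import *
st();to(.564,-.2705,.24)
o=monitor.get_obs();p=np.array(o['tool_pos'])
# head centre in tool: side view cloud of brown head, fit circle r=28mm
from scipy.optimize import least_squares
f=grab('side','side3.png');D=cloud(f)
hsv=cv2.cvtColor(f['frame'],cv2.COLOR_RGB2HSV)
q=D[(np.hypot(D[...,0]-p[0],D[...,1]-p[1])<.04)&(D[...,2]>p[2]-.03)&(D[...,2]<p[2]-.003)]
print('below tip pts',len(q),q.min(0).round(3),q.max(0).round(3))
r=least_squares(lambda c:np.hypot(q[:,0]-c[0],q[:,1]-c[1])-.028,p[:2],loss='soft_l1',f_scale=.002)
print('head c',r.x.round(4),'tcp',p.round(4),'cost',r.cost)
# tenon side fit r=11.5
for h0,h1 in((.14,.165),(.165,.195)):
    q=D[(np.hypot(D[...,0]-.564,D[...,1]+.2705)<.03)&(D[...,2]>h0)&(D[...,2]<h1)]
    r=least_squares(lambda c:np.hypot(q[:,0]-c[0],q[:,1]-c[1])-.0115,(.564,-.2705),loss='soft_l1',f_scale=.002); print('tenon',h0,len(q),r.x.round(4))
cv2.imwrite('pics/s3.png',cv2.resize(f['frame'][70:220,220:370],None,fx=4,fy=4,interpolation=2)[:,:,::-1])
E
```

```text
{'clock': 17.0, 'tool_pos': [0.5764, -0.137, 0.2782], 'tool_rot': [[0.9498, 0.3127, -0.0003], [0.3127, -0.9498, 0.0008], [-0.0, -0.0009, -1.0]], 'ft_force': [-0.1741, -0.4842, -0.9414], 'width': 0.6478, 'gripper_force': 63.8092}
need dx dy dz units [-0.357  0.82   0.254] tilt/yaw [-3.e-04  8.e-04 -1.e+00] [0.9498 0.3127] clock 17.0
below tip pts 83 [ 0.547 -0.153  0.251] [ 0.595 -0.104  0.275]
head c [ 0.5798 -0.1358] tcp [ 0.5764 -0.137   0.2782] cost 0.00011848969273784449
tenon 0.14 30 [ 0.5679 -0.2722]
tenon 0.165 38 [ 0.5674 -0.2715]
```

View pics/s3.png

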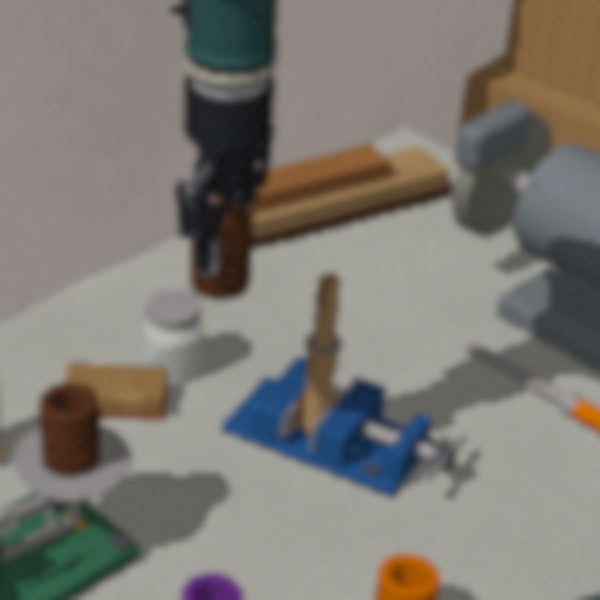

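The heavier head hangs upright at crop (220,255), with the tenon ahead of it at (327,290). The lighter head stands on its pan at (70,430). Go above the tenon.

Emit:
drive_tool([
  {"dx": -0.09,"dy": 0.207,"dz": 0,"ax": 0,"ay": 0,"az": 0},
  {"dx": -0.09,"dy": 0.207,"dz": 0,"ax": 0,"ay": 0,"az": 0},
  {"dx": -0.09,"dy": 0.207,"dz": 0,"ax": 0,"ay": 0,"az": 0},
  {"dx": -0.09,"dy": 0.207,"dz": 0,"ax": 0,"ay": 0,"az": 0},
  {"dx": 0,"dy": 0,"dz": 0,"ax": 0,"ay": 0,"az": 0},
  {"dx": 0,"dy": 0,"dz": 0.1,"ax": 0,"ay": 0,"az": 0},
  {"dx": 0,"dy": 0,"dz": 0.08,"ax": 0,"ay": 0,"az": 0},
  {"dx": 0,"dy": 0,"dz": 0.05,"ax": 0,"ay": 0,"az": 0},
  {"dx": 0,"dy": 0,"dz": 0,"ax": 0,"ay": 0,"az": 0},
  {"dx": 0,"dy": 0,"dz": 0,"ax": 0,"ay": 0,"az": 0},
])

```text
clock: 17.88
tool_pos: [0.5636, -0.2725, 0.2433]
tool_rot: [[0.95, 0.312, -0.001], [0.312, -0.95, 0.001], [-0.001, -0.001, -1.0]]
ft_force: [0.1, 0.0, -1.1]
width: 0.652
gripper_force: 63.9
```

```bash
python3 -c "
from h import *
st();to(.564,-.272,.228)"
```

```text
{'clock': 17.8833, 'tool_pos': [0.5636, -0.2725, 0.2433], 'tool_rot': [[0.95, 0.3121, -0.0011], [0.3121, -0.95, 0.0007], [-0.0008, -0.001, -1.0]], 'ft_force': [0.125, 0.0308, -1.0581], 'width': 0.6517, 'gripper_force': 63.9474}
need dx dy dz units [ 0.003 -0.002  0.102] tilt/yaw [-1.1e-03  7.0e-04 -1.0e+00] [0.95   0.3121] clock 17.88
```

Lower slowly and feel for it: 17 mm at 1.5 to 3 mm per row.

Emit:
drive_tool([
  {"dx": 0.003,"dy": -0.002,"dz": 0.03,"ax": 0,"ay": 0,"az": 0},
  {"dx": 0,"dy": 0,"dz": 0.03,"ax": 0,"ay": 0,"az": 0},
  {"dx": 0,"dy": 0,"dz": 0.02,"ax": 0,"ay": 0,"az": 0},
  {"dx": 0,"dy": 0,"dz": 0.01,"ax": 0,"ay": 0,"az": 0},
  {"dx": 0,"dy": 0,"dz": 0.01,"ax": 0,"ay": 0,"az": 0},
  {"dx": 0,"dy": 0,"dz": 0.01,"ax": 0,"ay": 0,"az": 0},
  {"dx": 0,"dy": 0,"dz": 0,"ax": 0,"ay": 0,"az": 0},
  {"dx": 0,"dy": 0,"dz": 0,"ax": 0,"ay": 0,"az": 0},
])

```text
clock: 18.55
tool_pos: [0.5639, -0.2732, 0.2274]
tool_rot: [[0.951, 0.31, -0.0], [0.31, -0.951, -0.0], [-0.0, -0.0, -1.0]]
ft_force: [-0.2, -0.4, -1.4]
width: 0.65
gripper_force: 64.0
```

Emit:
drive_tool([
  {"dx": 0,"dy": 0,"dz": 0.01,"ax": 0,"ay": 0,"az": 0},
  {"dx": 0,"dy": 0,"dz": 0.01,"ax": 0,"ay": 0,"az": 0},
  {"dx": 0,"dy": 0,"dz": 0.01,"ax": 0,"ay": 0,"az": 0},
  {"dx": 0,"dy": 0,"dz": 0,"ax": 0,"ay": 0,"az": 0},
  {"dx": 0,"dy": 0,"dz": 0,"ax": 0,"ay": 0,"az": 0},
])

```text
clock: 18.97
tool_pos: [0.5638, -0.2732, 0.2227]
tool_rot: [[0.951, 0.31, -0.0], [0.31, -0.951, 0.0], [-0.0, -0.0, -1.0]]
ft_force: [-0.5, 0.0, -0.2]
width: 0.649
gripper_force: 64.0
```

Emit:
drive_tool([
  {"dx": 0,"dy": 0,"dz": 0.01,"ax": 0,"ay": 0,"az": 0},
  {"dx": 0,"dy": 0,"dz": 0.01,"ax": 0,"ay": 0,"az": 0},
  {"dx": 0,"dy": 0,"dz": 0.01,"ax": 0,"ay": 0,"az": 0},
  {"dx": 0,"dy": 0,"dz": 0,"ax": 0,"ay": 0,"az": 0},
  {"dx": 0,"dy": 0,"dz": 0,"ax": 0,"ay": 0,"az": 0},
])

```text
clock: 19.38
tool_pos: [0.5638, -0.2731, 0.2182]
tool_rot: [[0.951, 0.311, -0.0], [0.311, -0.951, 0.0], [-0.0, -0.0, -1.0]]
ft_force: [0.2, 0.4, -1.1]
width: 0.649
gripper_force: 64.0
```

On the tenon with no side force. Continue to the bulge.

Emit:
drive_tool([
  {"dx": 0,"dy": 0,"dz": 0.015,"ax": 0,"ay": 0,"az": 0},
  {"dx": 0,"dy": 0,"dz": 0.015,"ax": 0,"ay": 0,"az": 0},
  {"dx": 0,"dy": 0,"dz": 0.015,"ax": 0,"ay": 0,"az": 0},
  {"dx": 0,"dy": 0,"dz": 0.015,"ax": 0,"ay": 0,"az": 0},
  {"dx": 0,"dy": 0,"dz": 0.015,"ax": 0,"ay": 0,"az": 0},
  {"dx": 0,"dy": 0,"dz": 0.015,"ax": 0,"ay": 0,"az": 0},
  {"dx": 0,"dy": 0,"dz": 0.015,"ax": 0,"ay": 0,"az": 0},
  {"dx": 0,"dy": 0,"dz": 0,"ax": 0,"ay": 0,"az": 0},
])

```text
clock: 20.05
tool_pos: [0.5638, -0.2732, 0.2021]
tool_rot: [[0.951, 0.311, -0.0], [0.311, -0.951, 0.0], [-0.0, -0.0, -1.0]]
ft_force: [1.1, -1.4, -2.5]
width: 0.648
gripper_force: 64.0
```

Emit:
drive_tool([
  {"dx": 0,"dy": 0,"dz": 0.012,"ax": 0,"ay": 0,"az": 0},
  {"dx": 0,"dy": 0,"dz": 0.012,"ax": 0,"ay": 0,"az": 0},
  {"dx": 0,"dy": 0,"dz": 0.012,"ax": 0,"ay": 0,"az": 0},
  {"dx": 0,"dy": 0,"dz": 0.012,"ax": 0,"ay": 0,"az": 0},
  {"dx": 0,"dy": 0,"dz": 0.012,"ax": 0,"ay": 0,"az": 0},
  {"dx": 0,"dy": 0,"dz": 0,"ax": 0,"ay": 0,"az": 0},
])

```text
clock: 20.55
tool_pos: [0.5638, -0.2731, 0.1932]
tool_rot: [[0.951, 0.311, -0.0], [0.311, -0.951, 0.0], [-0.0, -0.0, -1.0]]
ft_force: [1.7, -0.5, -0.9]
width: 0.649
gripper_force: 64.2
```

The bulge should have been felt by now, so I check by eye that the head really is over the tenon.

```bash
python3 - <<'E'
from h import *
f=grab('side'); g=grab('top')
a=cv2.resize(f['frame'][100:220,240:360],(400,400),interpolation=2); b=cv2.resize(g['frame'][130:250,280:400],(400,400),interpolation=2)
cv2.imwrite('pics/s4.png',np.hstack([a,b])[:,:,::-1])
D=cloud(f);q=D[(np.hypot(D[...,0]-.566,D[...,1]+.272)<.045)&(D[...,2]>.08)&(D[...,2]<.22)]
for z in np.arange(.12,.22,.01):
    s=q[(q[:,2]>z)&(q[:,2]<=z+.01)]; print(z.round(2),len(s),(s.min(0).round(3),s.max(0).round(3)) if len(s) else '')
E
```

```text
0.12 29 (array([ 0.549, -0.291,  0.12 ]), array([ 0.584, -0.251,  0.13 ]))
0.13 16 (array([ 0.548, -0.273,  0.13 ]), array([ 0.574, -0.251,  0.14 ]))
0.14 15 (array([ 0.555, -0.275,  0.14 ]), array([ 0.572, -0.26 ,  0.15 ]))
0.15 7 (array([ 0.556, -0.273,  0.151]), array([ 0.566, -0.261,  0.156]))
0.16 2 (array([ 0.542, -0.273,  0.166]), array([ 0.568, -0.244,  0.17 ]))
0.17 28 (array([ 0.537, -0.286,  0.171]), array([ 0.576, -0.241,  0.179]))
0.18 33 (array([ 0.538, -0.28 ,  0.181]), array([ 0.575, -0.242,  0.19 ]))
0.19 24 (array([ 0.539, -0.283,  0.19 ]), array([ 0.582, -0.236,  0.2  ]))
0.2 28 (array([ 0.537, -0.288,  0.2  ]), array([ 0.582, -0.232,  0.21 ]))
0.21 30 (array([ 0.537, -0.288,  0.21 ]), array([ 0.579, -0.231,  0.22 ]))
```

View pics/s4.png

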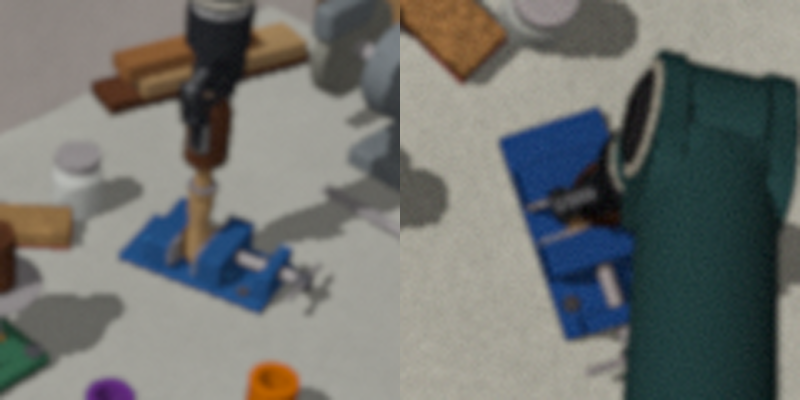

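The side view shows the head threaded on the tenon (crop (207,140)), upright, with its underside at about .168. Continue pressing gently.

Emit:
drive_tool([
  {"dx": 0,"dy": 0,"dz": 0.012,"ax": 0,"ay": 0,"az": 0},
  {"dx": 0,"dy": 0,"dz": 0.012,"ax": 0,"ay": 0,"az": 0},
  {"dx": 0,"dy": 0,"dz": 0.012,"ax": 0,"ay": 0,"az": 0},
  {"dx": 0,"dy": 0,"dz": 0.012,"ax": 0,"ay": 0,"az": 0},
  {"dx": 0,"dy": 0,"dz": 0.012,"ax": 0,"ay": 0,"az": 0},
])

```text
clock: 21.07
tool_pos: [0.564, -0.2732, 0.1846]
tool_rot: [[0.951, 0.311, 0.0], [0.311, -0.951, -0.0], [0.0, 0.0, -1.0]]
ft_force: [0.8, 0.2, 2.0]
width: 0.648
gripper_force: 64.1
```

Emit:
drive_tool([
  {"dx": 0,"dy": 0,"dz": 0.012,"ax": 0,"ay": 0,"az": 0},
  {"dx": 0,"dy": 0,"dz": 0.012,"ax": 0,"ay": 0,"az": 0},
  {"dx": 0,"dy": 0,"dz": 0.012,"ax": 0,"ay": 0,"az": 0},
  {"dx": 0,"dy": 0,"dz": 0,"ax": 0,"ay": 0,"az": 0},
])

```text
clock: 21.4
tool_pos: [0.5636, -0.2731, 0.1785]
tool_rot: [[0.951, 0.311, -0.001], [0.311, -0.951, 0.0], [-0.001, -0.001, -1.0]]
ft_force: [2.3, -0.3, -0.9]
width: 0.647
gripper_force: 64.1
```

Emit:
drive_tool([
  {"dx": 0.004,"dy": 0,"dz": 0.012,"ax": 0,"ay": 0,"az": 0},
  {"dx": 0,"dy": 0,"dz": 0.012,"ax": 0,"ay": 0,"az": 0},
  {"dx": 0,"dy": 0,"dz": 0.012,"ax": 0,"ay": 0,"az": 0},
  {"dx": 0,"dy": 0,"dz": 0.012,"ax": 0,"ay": 0,"az": 0},
  {"dx": 0,"dy": 0,"dz": 0.012,"ax": 0,"ay": 0,"az": 0},
  {"dx": 0,"dy": 0,"dz": 0.012,"ax": 0,"ay": 0,"az": 0},
  {"dx": 0,"dy": 0,"dz": 0.012,"ax": 0,"ay": 0,"az": 0},
  {"dx": 0,"dy": 0,"dz": 0.012,"ax": 0,"ay": 0,"az": 0},
])

```text
clock: 22.07
tool_pos: [0.5644, -0.273, 0.1646]
tool_rot: [[0.951, 0.31, -0.0], [0.31, -0.951, -0.0], [-0.0, -0.0, -1.0]]
ft_force: [0.1, -0.4, -1.4]
width: 0.651
gripper_force: 64.0
```

```bash
python3 -c "
from h import *
st()"
```

```text
{'clock': 22.0667, 'tool_pos': [0.5644, -0.273, 0.1646], 'tool_rot': [[0.9506, 0.3105, -0.0002], [0.3105, -0.9506, -0.0], [-0.0002, -0.0, -1.0]], 'ft_force': [0.136, -0.4023, -1.4155], 'width': 0.651, 'gripper_force': 64.023}
```

Emit:
drive_tool([
  {"dx": 0,"dy": 0,"dz": 0.012,"ax": 0,"ay": 0,"az": 0},
  {"dx": 0,"dy": 0,"dz": 0.012,"ax": 0,"ay": 0,"az": 0},
  {"dx": 0,"dy": 0,"dz": 0.012,"ax": 0,"ay": 0,"az": 0},
  {"dx": 0,"dy": 0,"dz": 0.012,"ax": 0,"ay": 0,"az": 0},
  {"dx": 0,"dy": 0,"dz": 0.01,"ax": 0,"ay": 0,"az": 0},
  {"dx": 0,"dy": 0,"dz": 0.007,"ax": 0,"ay": 0,"az": 0},
  {"dx": 0,"dy": 0,"dz": 0,"ax": 0,"ay": 0,"az": 0},
])

```text
clock: 22.65
tool_pos: [0.5647, -0.273, 0.1558]
tool_rot: [[0.951, 0.31, 0.0], [0.31, -0.951, -0.0], [0.0, 0.0, -1.0]]
ft_force: [-1.7, -0.1, 3.9]
width: 0.651
gripper_force: 64.4
```

Contact at about the expected height (3.9 N at TCP .1558). Seat it with a further small push.

Emit:
drive_tool([
  {"dx": 0,"dy": 0,"dz": 0.007,"ax": 0,"ay": 0,"az": 0},
  {"dx": 0,"dy": 0,"dz": 0.007,"ax": 0,"ay": 0,"az": 0},
  {"dx": 0,"dy": 0,"dz": 0,"ax": 0,"ay": 0,"az": 0},
])

```text
clock: 22.9
tool_pos: [0.5651, -0.273, 0.155]
tool_rot: [[0.951, 0.31, 0.001], [0.31, -0.951, -0.001], [0.001, 0.001, -1.0]]
ft_force: [-3.9, 2.2, 11.6]
width: 0.648
gripper_force: 65.0
```

Emit:
drive_tool([
  {"dx": 0,"dy": 0,"dz": 0,"ax": 0,"ay": 0,"az": 0},
  {"dx": 0,"dy": 0,"dz": 0,"ax": 0,"ay": 0,"az": 0},
  {"dx": 0,"dy": 0,"dz": 0,"ax": 0,"ay": 0,"az": 0},
  {"dx": 0,"dy": 0,"dz": 0,"ax": 0,"ay": 0,"az": 0},
  {"dx": 0,"dy": 0,"dz": 0,"ax": 0,"ay": 0,"az": 0},
  {"dx": 0,"dy": 0,"dz": -0.05,"ax": 0,"ay": 0,"az": 0},
  {"dx": 0,"dy": 0,"dz": -0.1,"ax": 0,"ay": 0,"az": 0},
  {"dx": 0,"dy": 0,"dz": -0.2,"ax": 0,"ay": 0,"az": 0},
  {"dx": 0,"dy": 0,"dz": -0.2,"ax": 0,"ay": 0,"az": 0},
  {"dx": 0,"dy": 0,"dz": -0.1,"ax": 0,"ay": 0,"az": 0},
], grip=1)

```text
clock: 23.73
tool_pos: [0.566, -0.2733, 0.2548]
tool_rot: [[0.951, 0.311, 0.005], [0.311, -0.951, -0.002], [0.004, 0.003, -1.0]]
ft_force: [0.6, 0.1, 1.4]
width: 1.0
gripper_force: 0.0
```

Emit:
drive_tool([
  {"dx": -0.2,"dy": 0,"dz": 0,"ax": 0,"ay": 0,"az": 0},
  {"dx": -0.2,"dy": 0.1,"dz": 0,"ax": 0,"ay": 0,"az": 0},
  {"dx": -0.1,"dy": 0.2,"dz": 0,"ax": 0,"ay": 0,"az": 0},
  {"dx": 0,"dy": 0.2,"dz": 0,"ax": 0,"ay": 0,"az": 0},
  {"dx": 0,"dy": 0.2,"dz": 0,"ax": 0,"ay": 0,"az": 0},
  {"dx": 0,"dy": 0.2,"dz": 0,"ax": 0,"ay": 0,"az": 0},
  {"dx": 0,"dy": 0.2,"dz": 0,"ax": 0,"ay": 0,"az": 0},
  {"dx": 0,"dy": 0,"dz": 0,"ax": 0,"ay": 0,"az": 0},
  {"dx": 0,"dy": 0,"dz": 0,"ax": 0,"ay": 0,"az": 0},
])

```text
clock: 24.48
tool_pos: [0.5439, -0.4547, 0.2498]
tool_rot: [[0.951, 0.308, -0.001], [0.308, -0.951, 0.0], [-0.0, -0.001, -1.0]]
ft_force: [-0.1, 0.5, 0.6]
width: 1.004
gripper_force: 0.0
```

```bash
python3 - <<'E'
from h import *
st();pans()
f=grab('side'); g=grab('top')
for n,F in(('side',f),('top',g)):
    D=cloud(F); H=cv2.cvtColor(F['frame'],cv2.COLOR_RGB2HSV)
    q=D[(np.hypot(D[...,0]-.565,D[...,1]+.272)<.03)&(D[...,2]>.07)&(D[...,2]<.26)]
    print(n,'z hist',np.histogram(q[:,2],bins=np.arange(.07,.25,.01))[0]); 
    t=q[(q[:,2]>.18)];print('top z pctl',np.percentile(t[:,2],[5,50,95]).round(4), cv2.minEnclosingCircle(t[:,:2].astype(np.float32)))
    q=D[(np.hypot(D[...,0]-.612,D[...,1]-.013)<.04)&(D[...,2]>.185)&(D[...,2]<.22)]
    print('light head',len(q),cv2.minEnclosingCircle(q[:,:2].astype(np.float32)),q[:,2].max())
a=cv2.resize(f['frame'][100:220,200:360],(400,300),interpolation=2); b=cv2.resize(g['frame'][130:250,220:380],(400,300),interpolation=2)
cv2.imwrite('pics/s5.png',np.vstack([np.hstack([a,b])])[:,:,::-1])
E
```

```text
{'clock': 24.4833, 'tool_pos': [0.5439, -0.4547, 0.2498], 'tool_rot': [[0.9514, 0.3081, -0.0007], [0.3081, -0.9514, 0.0004], [-0.0005, -0.0006, -1.0]], 'ft_force': [-0.1072, 0.5489, 0.559], 'width': 1.0037, 'gripper_force': 0.0}
side L 309 0.1294
side R 189 0.1049
top L 596 0.1288
top R 555 0.1048
side z hist [14 15 10 17 10  7 20 30 26 26 26 24 69 45  0  0  0]
top z pctl [0.1841 0.1985 0.2031] ((0.5650238990783691, -0.2717140316963196), 0.029712241142988205)Traceback (most recent call last):
  File "<stdin>", line 10, in <module>
    return umr_maximum(a, axis, None, out, keepdims, initial, where)
ValueError: zero-size array to reduction operation maximum which has no identity
```

```bash
python3 - <<'E'
from h import *
f=grab('side'); g=grab('top'); D=cloud(g)
r=np.hypot(D[...,0]-.5642,D[...,1]+.272)
for n,c,h in(('home head',(.5642,-.272),.18),('light head',(.612,.013),.16)):
    r=np.hypot(D[...,0]-c[0],D[...,1]-c[1]); q=D[(r<.035)&(D[...,2]>h)&(D[...,2]<h+.05)]
    print(n,len(q),cv2.minEnclosingCircle(q[:,:2].astype(np.float32)),np.percentile(q[:,2],[10,50,90]).round(4))
a=cv2.resize(f['frame'][100:220,200:360],(400,300),interpolation=2); b=cv2.resize(g['frame'][130:250,220:380],(400,300),interpolation=2)
cv2.imwrite('pics/s5.png',np.hstack([a,b])[:,:,::-1])
E
```

```text
home head 323 ((0.5627334117889404, -0.270953506231308), 0.028785835951566696) [0.1901 0.1988 0.2035]
light head 221 ((0.6107397675514221, 0.01506573986262083), 0.02823399007320404) [0.1685 0.1741 0.1778]
```

View pics/s5.png

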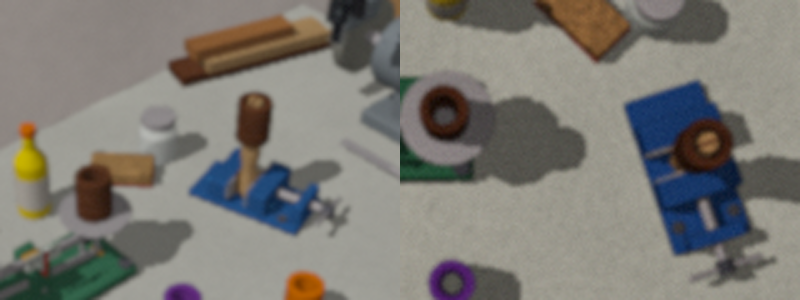

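The heavier head sits upright on the handle at left crop (253,120), its top at 0.199 with the split tenon showing through. The lighter head stands on its pan at (93,192). Both heights match what they should be.

```bash
python3 -c "
from h import *
print(bot.hand_in())"
```

```text
the job is handed in; nothing more can be done
None
```

The left pan sank fully, so the head from (0.452, 0.135) was the heavier: it is now seated upright on the handle's shoulder, the lighter head stands on the right pan, and the job is handed in at about 24.6 s, though I never clearly felt the tenon's 4–10 N bulge on the way down.

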